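# Stir the grinding balls, then set the vented lid from its dust cap

### The job

The washed grinding balls in the open steel jar are to dry under their vented lid: take the white stirring rod from the test-tube rack, stir the balls with three full rounds of the rod's foot, low among them and wide enough to push them round, and stand the rod back in an empty hole of the rack. Then carry the dust cap, with the vented lid hanging in its bayonet, onto the jar, lower it until the cap stands on the jar's shoulder and the lid lies seated in the mouth, give the cap a quarter turn to free the lid, and lift the cap straight off alone, leaving the lid seated and undisturbed. Finish still holding the cap level in the gripper, well clear above the jar (a hand's breadth over the lid), with every ball in the jar and the small bottles standing where they were.

Things in the scene. Friction and masses are not known exactly. Their poses are not given: they have to be found in the camera images.
- jar: heavy round steel grinding jar, open at the top, does not move; body 120 mm across and 60 mm high, then a flat shoulder and a narrower neck 84 mm across outside, up to the rim 80 mm above the worktop; bore 78 mm across, inner floor 12 mm above the worktop. Origin: centre of the underside, on the worktop; z up
- jar_rim (a point): centre of the jar's mouth, level with the rim, 80 mm above the worktop
- cap: round aluminium dust cap, 117 mm across, 0.2 kg, standing mouth down on the worktop; flat top 31 mm up, handle on it, 63 mm over all. Skirt 110 mm wide inside. Origin: centre of the skirt's lower edge; z up, x along the handle. It passes over the jar's neck and comes to stand on the shoulder, origin then 60 mm above the worktop
- cap_grip (a point): middle of the cap's black bridge handle, 56 mm above the cap's origin: a bar 88 mm long along the cap's x, 16 mm wide (y), from 49 to 63 mm up, on two 12 mm posts at x = +-34 mm
- cap_pocket (a point): floor of one of two bayonet pockets inside the skirt, at the two ends of the cap's x axis (49 mm out, 13 mm up; cheeks 3 mm high beside it) where the lid's ears hang. With the cap on the shoulder the ears stand 7 mm above the floors, out of the pockets: turned either way by over 45 degrees (90 is right) the cap lifts off clear of the lid; unturned it takes the lid along
- lid: vented plain steel lid, 0.13 kg, at the start hidden in the cap, hanging in its pockets, x along the cap's x within 0.06 rad. Flange 87 mm across, 4 mm thick; two ears reach 51.5 mm out along +-x, 26 mm wide; tapered plug 10 mm deep below (60 to 74 mm across). Origin: centre of the flange's underside, z up; seated it lies 80 mm above the worktop on the jar's axis (play 2 mm)
- rod: white plastic stirring rod, 14 mm thick and 200 mm long, 65 g, standing nearly upright (it may lean by up to 0.1 rad) in an end hole of the rack. Origin: centre of its foot; z runs up along the rod
- rod_top (a point): centre of the rod's top end, 200 mm from the foot
- rack: wooden test-tube rack, 170 x 52 mm, does not move. Origin: centre of its underside; x along the row. Six 20 mm holes in its top board (52 to 60 mm up) at x = -60, -36, -12, 12, 36, 60 mm; a foot stands on the lower board, 4 mm up. The rod starts at x = -60 mm; 100 mm tall tubes, fixed, at -36, 12 and 36; -12 and 60 are empty
- dropper_bottle: small amber dropper bottle, 40 mm across and 90 mm tall, a loose bystander. Origin: centre of the underside
- oil: small amber bottle with a black cap, 26 mm across and 46 mm tall, a loose bystander. Origin: centre of the underside
- ball_0_center (a point): centre of grinding ball 1 of 8, white ceramic, 16 mm across, 13 g, lying loose in one layer on the jar's floor
- ball_1_center (a point): the same for ball 2
- ball_2_center (a point): the same for ball 3
- ball_3_center (a point): the same for ball 4
- ball_4_center (a point): the same for ball 5
- ball_5_center (a point): the same for ball 6
- ball_6_center (a point): the same for ball 7
- ball_7_center (a point): the same for ball 8

How it is judged:
On the way, in this order (a step that is already met when the one before it is completed fails the run):
1. the rod's foot, down among the balls (less than 18 mm above the jar's inner floor), passes the jar's +x side at least 8 mm off the axis (z of rod in the frame of jar below 0.03 m and x of rod in the frame of jar above 0.008 m and y of rod in the frame of jar between -0.01 and 0.01 m), for 0.02 s.
2. it passes the -x side likewise (z of rod in the frame of jar below 0.03 m and x of rod in the frame of jar below -0.008 m and y of rod in the frame of jar between -0.01 and 0.01 m), for 0.02 s.
3. it passes the +y side likewise (z of rod in the frame of jar below 0.03 m and y of rod in the frame of jar above 0.008 m and x of rod in the frame of jar between -0.01 and 0.01 m), for 0.02 s.
4. it passes the -y side likewise (three rounds either way give this order), and the balls are stirred: of each of the pairs 0-1, 2-3 and 4-5 a ball has moved at least 6 mm (z of rod in the frame of jar below 0.03 m and y of rod in the frame of jar below -0.008 m and x of rod in the frame of jar between -0.01 and 0.01 m and distance of any of ball_0_center, ball_1_center from where it was at the start of the episode above 0.006 m and distance of any of ball_2_center, ball_3_center from where it was at the start of the episode above 0.006 m and distance of any of ball_4_center, ball_5_center from where it was at the start of the episode above 0.006 m), for 0.02 s.
5. the rod stands in a hole of the rack again, let go (z of rod in the frame of rack below 0.01 m and y of rod in the frame of rack between -0.012 and 0.012 m and x of rod in the frame of rack between -0.072 and 0.072 m and angle between rod's own z axis and vertical below 0.15 rad and contact force between rod and the fingers below 0.05 N), for 0.2 s.
6. the cap stands on the jar's shoulder with the lid seated in the mouth (horizontal distance between lid and jar_rim below 0.0035 m and z of lid in the frame of jar between 0.078 and 0.082 m and angle between lid's own z axis and vertical below 0.04 rad and z of cap in the frame of jar below 0.0635 m and horizontal distance between cap and jar below 0.006 m), for 0.1 s.
7. the cap is turned clear of the lid's ears, the lid still seated (horizontal distance between lid and jar_rim below 0.0035 m and z of lid in the frame of jar between 0.078 and 0.082 m and angle between lid's own z axis and vertical below 0.04 rad and angle between the x axis of cap and the x axis of lid, either way round above 0.7 rad and z of cap in the frame of jar below 0.066 m), for 0.1 s.
At the end, for the whole second after the job is handed in: The fingers alone hold the cap, still and level, its skirt 130 to 350 mm above the worktop; the lid lies at rest in the jar's mouth (within 3.5 mm of the axis, 2 mm of rim height, 0.04 rad of level); the rod stands in the rack, let go; all balls are in the jar (all of step 5 and horizontal distance between lid and jar_rim below 0.0035 m and z of lid in the frame of jar between 0.078 and 0.082 m and angle between lid's own z axis and vertical below 0.04 rad and linear speed of lid below 0.01 m/s and contact force between cap and lid below 0.05 N and contact force between cap and jar below 0.05 N and contact force between cap and the fingers above 1 N and height (world z) of cap between 0.13 and 0.35 m and angle between cap's own z axis and vertical below 0.2 rad and linear speed of cap below 0.02 m/s and z of each of ball_0_center, ball_1_center, ball_2_center, ball_3_center, ball_4_center, ball_5_center, ball_6_center, ball_7_center in the frame of jar below 0.066 m and horizontal distance between each of ball_0_center, ball_1_center, ball_2_center, ball_3_center, ball_4_center, ball_5_center, ball_6_center, ball_7_center and jar below 0.04 m); the arm keeps its last pose, push and grip.
It fails at once if the lid comes loose anywhere but on its seat (it must always hang in the cap or lie in the jar's mouth) (not ((horizontal distance between lid and cap below 0.01 m and z of lid in the frame of cap between 0.008 and 0.025 m) or (horizontal distance between lid and jar_rim below 0.008 m and z of lid in the frame of jar between 0.075 and 0.086 m))).
It fails at once if the lid is lifted off its seat by the turned cap (angle between the x axis of cap and the x axis of lid, either way round above 0.7 rad and z of lid in the frame of jar above 0.086 m).
It fails at once if the dropper bottle or the small amber bottle is pushed over 20 mm or tipped ((distance of dropper_bottle from where it was at the start of the episode above 0.02 m or angle between dropper_bottle's own z axis and vertical above 0.3 rad) or (distance of oil from where it was at the start of the episode above 0.02 m or angle between oil's own z axis and vertical above 0.3 rad)).
It also fails if it takes over 72 s, if anything falls off the work surface, if the arm or the gripper's body presses on something with over 40 N, if the wrist force passes 120 N, or if a joint passes its speed limit or range.

### The arm

A 6-joint arm with a two-finger parallel gripper is mounted at the origin on a cart in front of the work surface, level with it; the furniture and walls round the work are solid. World frame = base frame: x ahead of the robot, y to its left, z up, the work surface at z = 0. Lengths are in m, angles in rad, forces in N, time in s.
With the tool pointing down it reaches from about 0.425 to 0.95 m from the base axis. Payload 14.7 kg.
Tool frame: the origin (TCP) lies at the very end of the fingers, on their centre line; the grasp point (between the pads) lies 19 mm behind it; z points along the fingers, y is the line along which they close (so a half turn about z gives the same grasp; the last joint's range is limited). The gripper opens to 85 mm and grips with 20 to 120 N. Pads are 22 mm wide; open, the fingers measure 114 mm over their backs; the gripper's body (76 mm by 85 mm) begins 54 mm behind the grasp point. The pads swing forward as they close: fully open they stand 13 mm farther back than shut.
Start: joints at [1.207, 0.48, 1.596, -0, 1.065, -0.047], TCP at [0.202, 0.618, 0.231] pointing down, gripper open.
Joint ranges: [-2.75, 2.75], [-0.82, 2.05], [0.23, 2.67], [-1.56, 4.7], [0.09, 2.69], [-2.92, 2.92]. Speed limits (rad/s): [1.89, 1.89, 2.39, 3.01, 3.01, 3.01].

### API

Orientations are given as a unit quaternion [w, x, y, z].
In Python, from rig import read_state, viewer, ticket gives the robot as it stands.
- The arm moves only by the tool carry_out, never from a script. Its argument "commands" is text: rows parted by semicolons, each of 7 numbers parted by spaces: the turn, a rotation vector about the tool's x, y, z in fractions of the full range, 1 being 360 degrees, then the shift along the tool's x, y, z in normalised numbers (1 is 500 mm), then the opening, from 0 (shut) to 1 (fully open). In form: wx wy wz tx ty tz hand; .... A call has 1 to 20 rows; each row is the pose to reach, as a shift and turn from the pose commanded when the call began, along the tool's axes at that moment; what a row does not reach only later rows make up. A row lasts 1/10 s, in which the tool goes at most 50 mm and 8.59 degrees, less where a joint would pass 70% of its speed; a pose out of reach is approached as far as the arm can. No shift or turn number may pass 1 either way. A call with a gripper value outside its range is refused whole. The fingers move at their own pace and stop on an object; the grip force is fixed at half the most. Time passes only in rows, so rows that repeat a pose let the fingers close. It gives the time, the measured TCP pose, the force, the opening and the grip force at its end, in the units of the state.
- read_state(): the state, without advancing time (a new reading comes with each control period).
- viewer.grab_frame(name): name is "scene" or "top"; returns (picture, depth): 420x560x3 uint8, red, green, blue; 420x560 float32, m along the optical axis (not along the pixel's ray), 0 where there is no reading.
- viewer.camera_model(name): a dict with "fx", "fy", "cx", "cy" (pixels), "k1" (the pictures are not rectified: a ray, as slopes to the right and down, at radius r is drawn at 1 + k1 r^2 times it, then the intrinsics apply), "eye" and "attitude" of the camera in the world. Camera axes: x right, y up, looking along -z (the intrinsics and any distortion apply to the point x, -y, -z); pixel columns grow to the right and rows downward; lengths in m; the calibration is good to about 2 mm. A picture is of the moment at which its call begins. camera_model takes no time and is no camera call.
- ticket.finish_job(): hands the job in; it is judged then, once.
The state is a dict: "t": time; "joint_positions": joint angles; "joint_velocities": joint speeds; "tau": joint torques, N m; "ee_pos": TCP position; "ee_rot": TCP orientation; "ft_force": force on the tool from outside, world axes, zero at the start; "torque": the same for the moment, N m; "finger_gap": finger opening in m; "gripper_force": force on a finger pad.
Only numpy, scipy, OpenCV 4.12 (cv2) and the standard library are available. Lean on these libraries where they do the work, as an engineer would, in place of code of your own. Each camera call takes 0.05 s, during which the arm holds its last target. There are 200 camera calls.

## Working session

There is one attempt and no reset: what is moved stays moved. The work goes in short steps, Python scripts to look and compute and a tool call to move; the robot and the scene stay as the last step left them, time stands still between calls to the robot, and variables do not carry over. Pictures are saved under pics/ and viewed, at most 10 in all, crops included, and the job is handed in when it is done.

Besides the shell and the picture viewer there is one more tool, called after "Call:" by a JSON object that holds its "method" and its "body". carry_out: Moves the arm, as the interface text tells. Its arguments: {"type":"object","properties":{"commands":{"type":"string"}},"required":["commands"]}

```bash
mkdir -p pics; cat > h.py <<'E'
import numpy as np, cv2
from rig import read_state, viewer, ticket
from scipy.spatial.transform import Rotation as R
def cam(n):
    m=viewer.camera_model(n); q=np.array(m["attitude"],float)
    Rm=q if q.shape==(3,3) else R.from_quat(q[[1,2,3,0]]).as_matrix()
    return m,Rm,np.array(m["eye"])
def rays(n,uv):
    m,Rm,e=cam(n); uv=np.atleast_2d(np.array(uv,float))
    d=(uv-[m["cx"],m["cy"]])/[m["fx"],m["fy"]]; s=d.copy()
    for _ in range(20): s=d/(1+m["k1"]*(s**2).sum(1,keepdims=True))
    return e,np.c_[s[:,0],-s[:,1],-np.ones(len(s))]@Rm.T
def on_z(n,uv,z):
    e,r=rays(n,uv); return e+r*((z-e[2])/r[:,2])[:,None]
def by_depth(n,uv,d):
    e,r=rays(n,uv); return e+r*np.asarray(d).reshape(-1,1)
def grid(n,dep):
    v,u=np.mgrid[0:420,0:560]; P=by_depth(n,np.c_[u.ravel(),v.ravel()],dep.ravel()).reshape(420,560,3)
    P[dep==0]=np.nan; return P
E
python3 - <<'E'
from h import *
for n in("scene","top"):
    p,d=viewer.grab_frame(n); cv2.imwrite(f"pics/{n}0.png",p[:,:,::-1]); np.savez(f"{n}0.npz",p=p,d=d)
    print(n,viewer.camera_model(n))
print(read_state())
E
```

```text
scene {'fx': 465.777128053058, 'fy': 465.777128053058, 'cx': 275.24458439903856, 'cy': 213.17989167899947, 'k1': 0.029777059231405077, 'eye': array([ 0.14356234, -0.41200024,  0.91527475]), 'attitude': array([ 0.88030893,  0.31505211, -0.11424478, -0.33577744])}
top {'fx': 420.3804458152148, 'fy': 420.3804458152148, 'cx': 274.911540455875, 'cy': 212.0517974800027, 'k1': -0.011891178054233382, 'eye': array([0.42647803, 0.07133421, 1.14286315]), 'attitude': array([ 0.70813311,  0.03292887, -0.05066344, -0.70348874])}
{'t': 0.1, 'joint_positions': array([ 1.20738809e+00,  4.80774390e-01,  1.59682887e+00, -3.54003233e-06,
        1.06507432e+00, -4.65933194e-02]), 'joint_velocities': array([ 0.00095681, -0.00353899, -0.0041408 , -0.00109927,  0.00195847,
       -0.00073297]), 'tau': array([ 1.38834297e-03, -9.52270460e+01, -4.31043720e+01, -1.93307028e-04,
        5.08691242e-03, -2.58635652e-05]), 'ee_pos': array([0.20234679, 0.61731087, 0.23072643]), 'ee_rot': array([-1.08912606e-04,  1.57744935e-01,  9.87479742e-01, -5.31419950e-04]), 'ft_force': array([-0.88717582,  0.09460638, -0.00562393]), 'torque': array([-0.02327317,  0.0158636 , -0.04558698]), 'gripper_force': 0.0, 'finger_gap': 0.08527153942022866}
```

View pics/scene0.png

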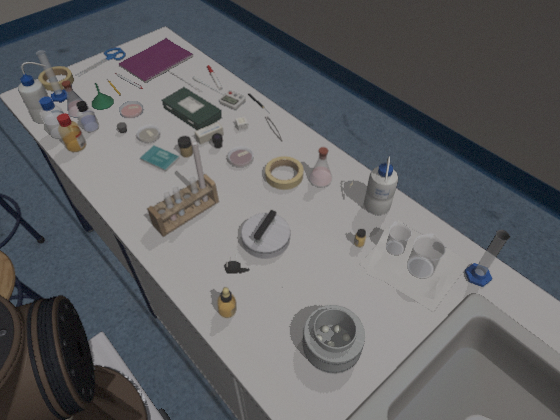

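View pics/top0.png

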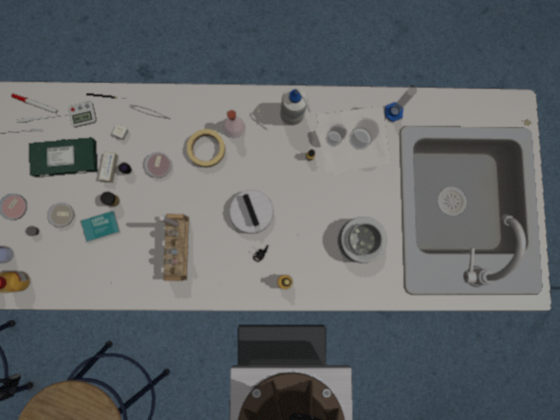

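The scene view shows the jar (334,338), cap (265,235), rack (184,205) with the rod at its upper-right end (200,160), dropper (227,302) and oil (360,238). In the top view they are at jar (362,240), cap (251,211), rack (176,246), rod tip about (130,224), dropper (286,282) and oil (310,155).

```bash
cat > meas.py <<'E'
from h import *
def circ(P):  # plane circle fit
    A=np.c_[2*P[:,:2],np.ones(len(P))]; s=np.linalg.lstsq(A,(P[:,:2]**2).sum(1),rcond=None)[0]
    return s[:2],np.sqrt(s[2]+s[0]**2+s[1]**2)
def blob(n,P,c,rad,z0,z1,img):
    c0=on_z(n,[c],(z0+z1)/2)[0]
    m=(np.hypot(P[...,0]-c0[0],P[...,1]-c0[1])<rad)&(P[...,2]>z0)&(P[...,2]<z1)
    return m
if __name__=="__main__":
  for n,cs in (("scene",dict(jar=(334,325),cap=(265,235),rack=(184,200),drop=(227,300),oil=(360,236))),("top",dict(jar=(362,240),cap=(251,211),rack=(176,246),drop=(286,282),oil=(310,155)))):
    f=np.load(n+"0.npz"); P=grid(n,f["d"]); im=f["p"].astype(int)
    t=P[...,2][(abs(P[...,2])<.02)]; print(n,"table z",np.median(t))
    for k,z0,z1,rad in (("jar",.074,.086,.07),("jar",.055,.065,.08),("cap",.026,.036,.08),("cap",.057,.07,.07),("rack",.053,.067,.11),("drop",.02,.1,.04),("oil",.02,.055,.03)):
        m=blob(n,P,cs[k],rad,z0,z1,im); Q=P[m]
        if len(Q)<5: print(k,z0,len(Q)); continue
        h=cv2.convexHull((Q[:,:2]*1e3).astype(np.float32))[:,0]/1e3
        c,r=circ(h); rc=cv2.minAreaRect((Q[:,:2]*1e3).astype(np.float32))
        print(k,z0,len(Q),"zmed %.4f"%np.median(Q[:,2]),"circ",c.round(4),"r %.4f"%r,"rect",np.round(rc[0],1),np.round(rc[1],1),round(rc[2],1))
    # rod: points above rack tall
    c0=on_z(n,[cs["rack"]],.06)[0]
    m=(np.hypot(P[...,0]-c0[0],P[...,1]-c0[1])<.16)&(P[...,2]>.108)&(P[...,2]<.22)
    Q=P[m]; print("rod",len(Q))
    for a in np.arange(.11,.215,.02):
        q=Q[(Q[:,2]>=a)&(Q[:,2]<a+.02)]
        if len(q): print("  ",round(a+.01,2),len(q),q.mean(0).round(4))
E
python3 meas.py
```

```text
scene table z -6.665702424657471e-05
jar 0.074 271 zmed 0.0786 circ [ 0.4856 -0.1853] r 0.0419 rect [ 485.3 -185.5] [82.8 83. ] 27.3
jar 0.055 1375 zmed 0.0595 circ [ 0.4858 -0.1853] r 0.0597 rect [ 485.8 -185.4] [120.1 118. ] 16.6
cap 0.026 1277 zmed 0.0301 circ [0.5598 0.1075] r 0.0583 rect [558.6 106.7] [114.2 115. ] 34.0
cap 0.057 196 zmed 0.0614 circ [0.556  0.1102] r 0.0341 rect [556.8 106.3] [81.6 15.4] 21.6
rack 0.053 807 zmed 0.0592 circ [0.4572 0.2904] r 0.0727 rect [461.8 302.8] [ 53.7 172.6] 89.1
drop 0.02 376 zmed 0.0482 circ [0.374  0.0167] r 0.0194 rect [372.4  14.3] [34.6 38.8] 54.4
oil 0.02 128 zmed 0.0364 circ [ 0.7156 -0.0531] r 0.0120 rect [715.3 -53.1] [23.2 21.8] 66.7
rod 191
   0.12 35 [0.521 0.299 0.12 ]
   0.14 34 [0.5205 0.2989 0.1399]
   0.16 39 [0.521  0.2986 0.1597]
   0.18 42 [0.521  0.2982 0.1803]
   0.2 37 [0.5209 0.3001 0.1985]
top table z 0.0010606327184581321
jar 0.074 154 zmed 0.0794 circ [ 0.4859 -0.1857] r 0.0416 rect [ 486.1 -185.2] [82.1 82. ] 88.8
jar 0.055 818 zmed 0.0602 circ [ 0.4855 -0.1855] r 0.0597 rect [ 486.  -185.4] [116.7 119.1] 0.3
cap 0.026 1268 zmed 0.0313 circ [0.5603 0.1088] r 0.0582 rect [560.2 108.8] [115.5 114.8] 0.1
cap 0.057 204 zmed 0.0625 circ [0.5567 0.1188] r 0.0399 rect [560.4 108.6] [87.3 15.8] 21.4
rack 0.053 776 zmed 0.0602 circ [0.4634 0.2883] r 0.0688 rect [464.  302.6] [ 48.4 162.9] 89.7
drop 0.02 190 zmed 0.0501 circ [0.3748 0.0184] r 0.0194 rect [375.4  18.1] [36.2 39.1] 2.5
oil 0.02 83 zmed 0.0443 circ [ 0.7167 -0.0504] r 0.0118 rect [717.1 -49.9] [25.9 20.8] 11.7
rod 78
   0.12 13 [0.5209 0.299  0.1215]
   0.14 11 [0.5218 0.2984 0.1427]
   0.16 11 [0.521  0.2983 0.1613]
   0.18 7 [0.5196 0.2978 0.1806]
   0.2 33 [0.5219 0.2998 0.2015]
```

```bash
cat >> h.py <<'E'
def rel(p,yaw,s=None):
    """target TCP p, tool y heading yaw (deg), tool straight down -> row numbers from the present pose"""
    s=s or read_state(); q=s["ee_rot"]; R0=R.from_quat(q[[1,2,3,0]]); a=np.radians(yaw)
    y=np.array([np.cos(a),np.sin(a),0]); z=np.array([0,0,-1.]); M=np.c_[np.cross(y,z),y,z]
    w=(R0.inv()*R.from_matrix(M)).as_rotvec(); t=R0.inv().apply(np.array(p)-s["ee_pos"])*100
    print(" ".join(f"{v:.3f}" for v in w),"|"," ".join(f"{v:.2f}" for v in t))
E
python3 - <<'E'
from h import *
rel((.523,.302,.245),0); rel((.523,.302,.152),0)
E
```

```text
-0.001 0.001 1.254 | -40.29 -19.97 -1.41
-0.001 0.001 1.254 | -40.29 -19.96 7.89
```

The rows are not in the units I measure in: shifts go in shares of 500 mm and turns go in shares of 360 degrees. I convert before sending: -40.3 cm / 50 = -0.806, -20 cm / 50 = -0.4, 1.254 rad / 6.2832 = 0.1996.

Call:
{"method": "carry_out", "body": {"commands": "0 0 0.1996 -0.806 -0.4 -0.03 1;0 0 0.1996 -0.806 -0.4 -0.03 1;0 0 0.1996 -0.806 -0.4 -0.03 1;0 0 0.1996 -0.806 -0.4 -0.03 1;0 0 0.1996 -0.806 -0.4 -0.03 1;0 0 0.1996 -0.806 -0.4 -0.03 1;0 0 0.1996 -0.806 -0.4 -0.03 1;0 0 0.1996 -0.806 -0.4 -0.03 1;0 0 0.1996 -0.806 -0.4 -0.03 1;0 0 0.1996 -0.806 -0.4 -0.03 1;0 0 0.1996 -0.806 -0.4 -0.03 1;0 0 0.1996 -0.806 -0.4 -0.03 1;0 0 0.1996 -0.806 -0.4 -0.03 1;0 0 0.1996 -0.806 -0.4 -0.03 1"}}

```text
t: 1.5
ee_pos: [0.5224, 0.3029, 0.2463]
ee_rot: [-0.0, 0.706, 0.708, -0.0]
ft_force: [0.4, -0.1, 0.6]
finger_gap: 0.0853
gripper_force: 0.0
```

To row units: 9.4 cm / 50 = 0.188, 8 cm / 50 = 0.16.

Call:
{"method": "carry_out", "body": {"commands": "0 0 0 -0.002 0 0.06 1;0 0 0 -0.002 0 0.12 1;0 0 0 -0.002 0 0.16 1;0 0 0 -0.002 0 0.188 1;0 0 0 -0.002 0 0.188 1;0 0 0 -0.002 0 0.188 0;0 0 0 -0.002 0 0.188 0;0 0 0 -0.002 0 0.188 0;0 0 0 -0.002 0 0.188 0;0 0 0 -0.002 0 0.188 0;0 0 0 -0.002 0 0.188 0;0 0 0 -0.002 0 0.188 0;0 0 0 -0.002 0 0.188 0"}}

```text
t: 2.8
ee_pos: [0.5235, 0.3012, 0.1526]
ee_rot: [0.0, 0.707, 0.707, 0.0]
ft_force: [1.1, 0.2, 6.6]
finger_gap: 0.0121
gripper_force: 58.6
```

```bash
python3 - <<'E'
from h import *
s=read_state(); print(s["finger_gap"],s["gripper_force"],s["ft_force"],s["ee_pos"])
p,d=viewer.grab_frame("scene"); cv2.imwrite("pics/s1.png",cv2.resize(p[100:300,120:320,::-1],(600,600)))
E
```

```text
0.012142277434820594 58.61811339855194 [1.11020074 0.15046022 6.60616117] [0.52348525 0.30120111 0.15260976]
```

View pics/s1.png

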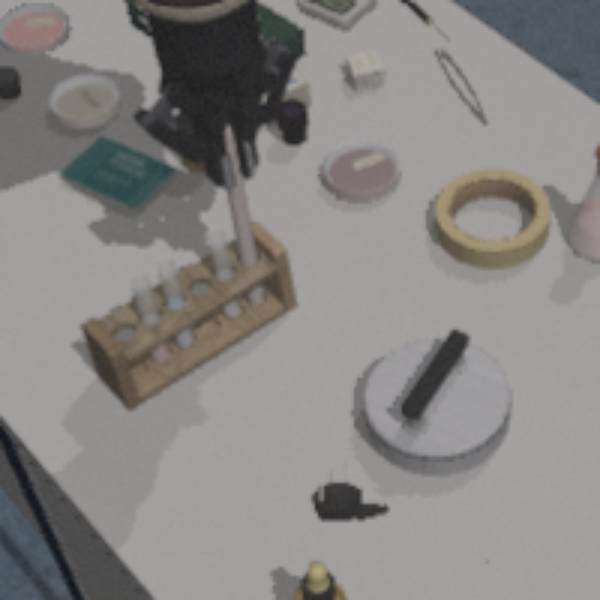

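The crop shows the rod at (235,190) held by the fingers, though it may sit on the near side of the pads. The gap reads 12.1 mm, so I'll measure the rod's position under the fingers.

```bash
python3 - <<'E'
from h import *
for n in("scene","top"):
    p,d=viewer.grab_frame(n); P=grid(n,d)
    e=viewer.camera_model(n)["eye"]
    for nm,PP in(("now",P),("before",grid(n,np.load(n+"0.npz")["d"]))):
      for a in np.arange(.105,.21,.015):
        m=(np.hypot(PP[...,0]-.522,PP[...,1]-.300)<.022)&(PP[...,2]>=a)&(PP[...,2]<a+.015)
        q=PP[m]
        if len(q): print(n,nm,round(a+.0075,3),len(q),q.mean(0).round(4),q.std(0).round(4), "ymin/max",q[:,:2].min(0).round(4),q[:,:2].max(0).round(4))
E
```

```text
scene now 0.112 29 [0.5205 0.2984 0.1118] [0.0045 0.0027 0.0048] ymin/max [0.5058 0.2926] [0.5293 0.305 ]
scene now 0.128 27 [0.5212 0.2987 0.1275] [0.0039 0.0019 0.0046] ymin/max [0.5156 0.2959] [0.5303 0.304 ]
scene now 0.143 20 [0.5221 0.2979 0.1414] [0.0034 0.0022 0.0039] ymin/max [0.5165 0.2946] [0.5281 0.3041]
scene now 0.158 55 [0.5216 0.294  0.1597] [0.0107 0.0044 0.0037] ymin/max [0.5037 0.2876] [0.542  0.3084]
scene now 0.172 82 [0.5203 0.2943 0.1726] [0.0124 0.0044 0.004 ] ymin/max [0.5034 0.2875] [0.5429 0.3084]
scene now 0.188 78 [0.5217 0.2936 0.1871] [0.0115 0.0039 0.0044] ymin/max [0.5017 0.2861] [0.5423 0.3036]
scene now 0.202 105 [0.5201 0.2957 0.2021] [0.0137 0.0076 0.0035] ymin/max [0.5009 0.2863] [0.5411 0.3128]
scene before 0.112 25 [0.521  0.2987 0.1128] [0.0036 0.0024 0.0041] ymin/max [0.5155 0.2953] [0.5276 0.305 ]
scene before 0.128 26 [0.521  0.2991 0.127 ] [0.0037 0.0025 0.0043] ymin/max [0.516  0.2958] [0.5286 0.3042]
scene before 0.143 26 [0.5203 0.2987 0.1423] [0.0036 0.003  0.0042] ymin/max [0.5161 0.2944] [0.5278 0.3085]
scene before 0.158 29 [0.5211 
[... 449 characters left out ...]
0.0035 0.0007 0.0039] ymin/max [0.5175 0.2974] [0.5278 0.2998]
top before 0.128 8 [0.5208 0.2995 0.1263] [0.0044 0.0023 0.0025] ymin/max [0.5162 0.2964] [0.5284 0.3039]
top before 0.143 11 [0.5218 0.2984 0.1427] [0.0038 0.0017 0.0045] ymin/max [0.5169 0.2968] [0.5289 0.3021]
top before 0.158 6 [0.5203 0.2987 0.1561] [0.0031 0.0018 0.0026] ymin/max [0.5161 0.2972] [0.5252 0.3023]
top before 0.172 9 [0.5212 0.2977 0.1723] [0.0034 0.0009 0.0057] ymin/max [0.5161 0.2967] [0.5268 0.2995]
top before 0.188 4 [0.5189 0.2975 0.1859] [0.0025 0.0019 0.0046] ymin/max [0.5159 0.296 ] [0.5228 0.3008]
top before 0.202 32 [0.522  0.2999 0.2018] [0.0034 0.0034 0.0028] ymin/max [0.5163 0.2947] [0.5277 0.3073]
```

To row units: -12.5 cm / 50 = -0.25, -12 cm / 50 = -0.24.

Call:
{"method": "carry_out", "body": {"commands": "0 0 0 0 0 -0.02 0;0 0 0 0 0 -0.06 0;0 0 0 0 0 -0.12 0;0 0 0 0 0 -0.18 0;0 0 0 0 0 -0.24 0;0 0 0 0 0 -0.25 0;0 0 0 0 0 -0.25 0"}}

```text
t: 3.65
ee_pos: [0.5233, 0.3012, 0.2785]
ee_rot: [0.0, 0.707, 0.707, 0.001]
ft_force: [-0.5, 0.3, -1.3]
finger_gap: 0.0125
gripper_force: 58.5
```

```bash
python3 - <<'E'
from h import *
s=read_state(); print(s["finger_gap"],s["gripper_force"],s["ft_force"],s["ee_pos"])
n="scene"; p,d=viewer.grab_frame(n); P=grid(n,d)
for a in np.arange(.12,.27,.02):
    m=(np.hypot(P[...,0]-.522,P[...,1]-.300)<.03)&(P[...,2]>=a)&(P[...,2]<a+.02); q=P[m]
    if len(q): print(round(a+.01,3),len(q),q.mean(0).round(4),"minz %.4f"%q[:,2].min())
f=np.load("top0.npz"); im=f["p"]; c=im[205:275,325:400,::-1]
big=cv2.resize(c,None,fx=7,fy=7,interpolation=cv2.INTER_CUBIC)
P=grid("top",f["d"]); C=np.array([.486,-.1855])
# mark grid positions: jar-centre +- r at z=.02 
def px(w):
    m,Rm,e=cam("top"); v=Rm.T@(np.array(w)-e); a=np.array([v[0],-v[1]])/-v[2]; a*=1+m["k1"]*(a@a); return a*[m["fx"],m["fy"]]+[m["cx"],m["cy"]]
for k in range(36):
    t=k*np.pi/18; u=px((C[0]+.022*np.cos(t),C[1]+.022*np.sin(t),.02)); x=tuple(((u-[325,205]+.5)*7).astype(int)); cv2.circle(big,x,3,(0,0,255) if k else (0,255,0),-1)
cv2.imwrite("pics/balls.png",big)
E
```

```text
0.012502799558870141 58.51474642753601 [-0.45777031  0.34661726 -1.3159505 ] [0.52330232 0.30119191 0.27848332]
0.13 14 [0.522  0.2987 0.1354] minz 0.1303
0.15 38 [0.5212 0.2993 0.1493] minz 0.1402
0.17 41 [0.521  0.2989 0.1698] minz 0.1604
0.19 39 [0.5211 0.299  0.1894] minz 0.1804
0.21 47 [0.5208 0.2987 0.21  ] minz 0.2000
0.23 45 [0.5216 0.2985 0.2306] minz 0.2212
0.25 48 [0.5209 0.2991 0.2504] minz 0.2406
0.27 39 [0.5232 0.2993 0.2681] minz 0.2601
```

View pics/balls.png

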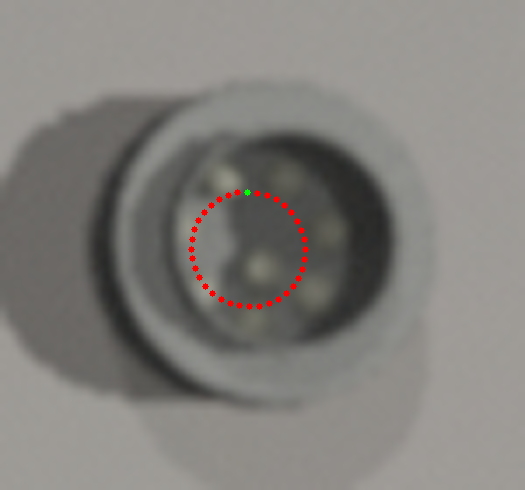

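Rod is held vertical, with its foot 148.5 mm below the TCP. The jar crop shows balls at about (225,180), (287,178), (328,232), (260,267), (317,292) and (252,320). There is a free spot near (252,218), which is jar (+12, 0) mm, so the rod will enter there.

To row units: -48.6 cm / 50 = -0.972, -2.4 cm / 50 = -0.048.

Call:
{"method": "carry_out", "body": {"commands": "0 0 0 -0.03 -0.002 0 0;0 0 0 -0.1 -0.006 0 0;0 0 0 -0.19 -0.01 0 0;0 0 0 -0.28 -0.014 0 0;0 0 0 -0.37 -0.018 0 0;0 0 0 -0.46 -0.022 0 0;0 0 0 -0.55 -0.026 0 0;0 0 0 -0.64 -0.03 0 0;0 0 0 -0.73 -0.034 0 0;0 0 0 -0.82 -0.04 0 0;0 0 0 -0.9 -0.044 0 0;0 0 0 -0.95 -0.048 0 0;0 0 0 -0.972 -0.048 0 0;0 0 0 -0.972 -0.048 0 0;0 0 0 -0.972 -0.048 0 0;0 0 0 -0.972 -0.048 0 0"}}

```text
t: 5.3
ee_pos: [0.4989, -0.1838, 0.277]
ee_rot: [-0.0, 0.707, 0.707, -0.0]
ft_force: [0.9, -0.5, -0.5]
finger_gap: 0.0127
gripper_force: 58.5
```

```bash
python3 - <<'E'
from h import *
s=read_state(); print(s["ee_pos"],s["ft_force"])
rel((.499,-.185,.166),0)
n="scene"; p,d=viewer.grab_frame(n); P=grid(n,d); cv2.imwrite("pics/s2.png",cv2.resize(p[220:400,220:440,::-1],None,fx=3,fy=3,interpolation=cv2.INTER_CUBIC))
for a in np.arange(.12,.27,.02):
    m=(np.hypot(P[...,0]-.498,P[...,1]+.185)<.03)&(P[...,2]>=a)&(P[...,2]<a+.02); q=P[m]
    if len(q): print(round(a+.01,3),len(q),q.min(0).round(4),q.max(0).round(4))
E
```

```text
[ 0.49894941 -0.18381966  0.27704407] [ 0.86850499 -0.51091595 -0.53185911]
-0.001 -0.000 0.001 | -0.12 0.01 11.10
0.13 18 [ 0.4917 -0.1876  0.131 ] [ 0.5002 -0.1756  0.1394]
0.15 40 [ 0.4909 -0.1876  0.1408] [ 0.5031 -0.1752  0.1594]
0.17 44 [ 0.4912 -0.1883  0.1603] [ 0.5019 -0.176   0.1797]
0.19 43 [ 0.4913 -0.1886  0.18  ] [ 0.5024 -0.1759  0.1998]
0.21 53 [ 0.4912 -0.1883  0.2004] [ 0.5024 -0.175   0.2199]
0.23 53 [ 0.4916 -0.188   0.2215] [ 0.502  -0.1751  0.24  ]
0.25 52 [ 0.4909 -0.1884  0.2404] [ 0.5027 -0.1748  0.2588]
0.27 12 [ 0.4852 -0.1938  0.2603] [ 0.5123 -0.1806  0.2795]
```

View pics/s2.png

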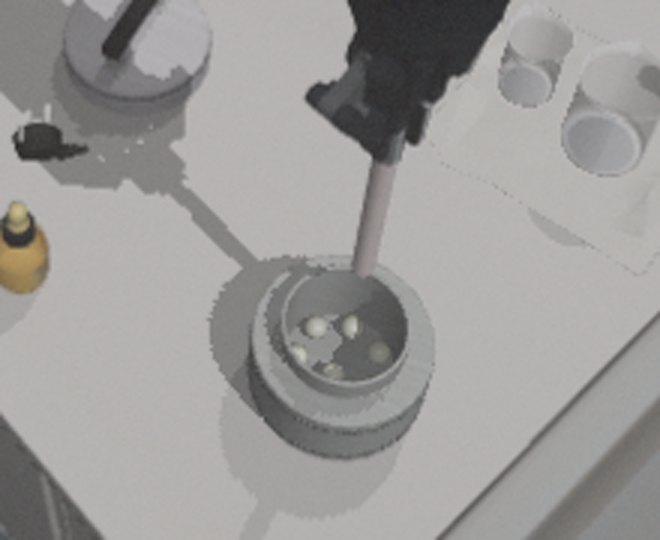

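The crop shows the rod hanging straight over the jar, with balls visible at (317,327), (350,326), (300,355), (330,372) and (378,352). I'll check these against the entry point.

```bash
python3 - <<'E'
from h import *
C=[.486,-.1855]
a=np.array([(317,327),(350,326),(300,355),(330,372),(378,352)])/3+220-.3
print(((on_z("scene",a,.022)[:,:2]-C)*1e3).round(0))
b=np.array([(225,180),(287,178),(328,232),(260,267),(317,292),(252,320),(210,250)])/7+[325,205]-.5
print(((on_z("top",b,.022)[:,:2]-C)*1e3).round(0))
E
```

```text
[[  7.  27.]
 [ 24.  12.]
 [-16.  20.]
 [-10.  -2.]
 [ 25. -13.]]
[[ 26.   9.]
 [ 27. -15.]
 [  7. -30.]
 [ -7.  -4.]
 [-16. -26.]
 [-27.  -0.]
 [ -0.  15.]]
```

To row units: 11 cm / 50 = 0.22, 10.8 cm / 50 = 0.216.

Call:
{"method": "carry_out", "body": {"commands": "0 0 0 -0.004 -0.008 0.02 0;0 0 0 -0.004 -0.008 0.06 0;0 0 0 -0.004 -0.008 0.1 0;0 0 0 -0.004 -0.008 0.14 0;0 0 0 -0.004 -0.008 0.17 0;0 0 0 -0.004 -0.008 0.19 0;0 0 0 -0.004 -0.008 0.206 0;0 0 0 -0.004 -0.008 0.216 0;0 0 0 -0.004 -0.008 0.22 0;0 0 0 -0.004 -0.008 0.22 0"}}

```text
t: 6.35
ee_pos: [0.4952, -0.187, 0.1674]
ee_rot: [0.0, 0.707, 0.707, 0.0]
ft_force: [-0.2, 0.6, -0.4]
finger_gap: 0.0129
gripper_force: 58.5
```

To row units: -2.9 cm / 50 = -0.058, -2.8 cm / 50 = -0.056.

Call:
{"method": "carry_out", "body": {"commands": "0 0 0 0.0068 0.003 0.004 0;0 0 0 0.0152 0.003 0.004 0;0 0 0 0.025 0 0.004 0;0 0 0 0.0342 -0.0068 0.004 0;0 0 0 0.04 -0.018 0.004 0;0 0 0 0.038 -0.0304 0.004 0;0 0 0 0.0324 -0.0416 0.004 0;0 0 0 0.0236 -0.0504 0.004 0;0 0 0 0.0124 -0.056 0.004 0;0 0 0 0 -0.058 0.004 0;0 0 0 -0.0124 -0.056 0.004 0;0 0 0 -0.0236 -0.0504 0.004 0;0 0 0 -0.0324 -0.0416 0.004 0;0 0 0 -0.038 -0.0304 0.004 0;0 0 0 -0.04 -0.018 0.004 0;0 0 0 -0.038 -0.0056 0.004 0;0 0 0 -0.0324 0.0056 0.004 0;0 0 0 -0.0236 0.0144 0.004 0;0 0 0 -0.0124 0.02 0.004 0;0 0 0 0 0.022 0.004 0"}}

```text
t: 8.35
ee_pos: [0.5056, -0.1862, 0.1651]
ee_rot: [-0.001, 0.707, 0.707, -0.0]
ft_force: [-5.4, 0.3, 0.4]
finger_gap: 0.013
gripper_force: 59.5
```

To row units: -4 cm / 50 = -0.08, -3.9 cm / 50 = -0.078.

Call:
{"method": "carry_out", "body": {"commands": "0 0 0 0.0124 -0.002 0 0;0 0 0 0.0236 -0.0076 0 0;0 0 0 0.0324 -0.0164 0 0;0 0 0 0.038 -0.0276 0 0;0 0 0 0.04 -0.04 0 0;0 0 0 0.038 -0.0524 0 0;0 0 0 0.0324 -0.0636 0 0;0 0 0 0.0236 -0.0724 0 0;0 0 0 0.0124 -0.078 0 0;0 0 0 0 -0.08 0 0;0 0 0 -0.0124 -0.078 0 0;0 0 0 -0.0236 -0.0724 0 0;0 0 0 -0.0324 -0.0636 0 0;0 0 0 -0.038 -0.0524 0 0;0 0 0 -0.04 -0.04 0 0;0 0 0 -0.038 -0.0276 0 0;0 0 0 -0.0324 -0.0164 0 0;0 0 0 -0.0236 -0.0076 0 0;0 0 0 -0.0124 -0.002 0 0;0 0 0 0 0 0 0"}}

```text
t: 10.35
ee_pos: [0.5057, -0.1861, 0.1651]
ee_rot: [-0.001, 0.707, 0.707, -0.0]
ft_force: [-2.5, 0.7, 0.1]
finger_gap: 0.0125
gripper_force: 59.1
```

To row units: -4 cm / 50 = -0.08, -3.9 cm / 50 = -0.078.

Call:
{"method": "carry_out", "body": {"commands": "0 0 0 0.0124 -0.002 0 0;0 0 0 0.0236 -0.0076 0 0;0 0 0 0.0324 -0.0164 0 0;0 0 0 0.038 -0.0276 0 0;0 0 0 0.04 -0.04 0 0;0 0 0 0.038 -0.0524 0 0;0 0 0 0.0324 -0.0636 0 0;0 0 0 0.0236 -0.0724 0 0;0 0 0 0.0124 -0.078 0 0;0 0 0 0 -0.08 0 0;0 0 0 -0.0124 -0.078 0 0;0 0 0 -0.0236 -0.0724 0 0;0 0 0 -0.0324 -0.0636 0 0;0 0 0 -0.038 -0.0524 0 0;0 0 0 -0.04 -0.04 0 0;0 0 0 -0.038 -0.0276 0 0;0 0 0 -0.0324 -0.0164 0 0;0 0 0 -0.0236 -0.0076 0 0;0 0 0 -0.0124 -0.002 0 0;0 0 0 0 0 0 0"}}

```text
t: 12.35
ee_pos: [0.5064, -0.1864, 0.1653]
ee_rot: [0.0, 0.707, 0.707, -0.0]
ft_force: [-2.7, -1.3, 0.8]
finger_gap: 0.0126
gripper_force: 59.1
```

```bash
python3 - <<'E'
from h import *
s=read_state(); print(s["ee_pos"],s["ft_force"])
n="scene"; p,d=viewer.grab_frame(n); P=grid(n,d); cv2.imwrite("pics/s3.png",cv2.resize(p[220:400,220:440,::-1],None,fx=3,fy=3,interpolation=cv2.INTER_CUBIC))
x,y=s["ee_pos"][:2]
for a in np.arange(.08,.24,.02):
    m=(np.hypot(P[...,0]-x,P[...,1]-y)<.03)&(P[...,2]>=a)&(P[...,2]<a+.02); q=P[m]
    if len(q): print(round(a+.01,3),len(q),q.mean(0).round(4))
E
```

```text
[ 0.50643333 -0.18641439  0.16526013] [-2.66812406 -1.26852422  0.79143204]
0.09 45 [ 0.5055 -0.1871  0.0889]
0.11 38 [ 0.5016 -0.1874  0.1106]
0.13 41 [ 0.5014 -0.1873  0.1308]
0.15 14 [ 0.5013 -0.1872  0.144 ]
0.17 44 [ 0.5031 -0.1945  0.1738]
0.19 66 [ 0.5028 -0.1948  0.1892]
0.21 103 [ 0.4955 -0.1919  0.214 ]
0.23 85 [ 0.4965 -0.197   0.231 ]
```

View pics/s3.png

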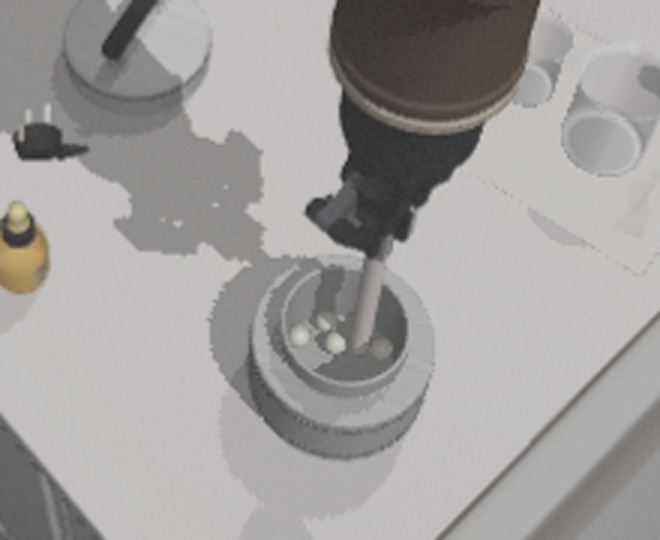

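The rod is still upright in the grip, with its foot at (358,345) among the balls at (300,335), (325,320), (335,343) and (382,348). I'll add half a round as margin, then lift.

To row units: -12 cm / 50 = -0.24, -3.5 cm / 50 = -0.07.

Call:
{"method": "carry_out", "body": {"commands": "0 0 0 0.0124 -0.002 0 0;0 0 0 0.0236 -0.0076 0 0;0 0 0 0.0324 -0.0164 0 0;0 0 0 0.038 -0.0276 0 0;0 0 0 0.04 -0.04 0 0;0 0 0 0.038 -0.0524 0 0;0 0 0 0.0324 -0.0636 0 0;0 0 0 0.0236 -0.0724 0 0;0 0 0 0.0124 -0.078 0 0;0 0 0 0 -0.07 0 0;0 0 0 0 -0.06 -0.02 0;0 0 0 0 -0.05 -0.06 0;0 0 0 0 -0.04 -0.12 0;0 0 0 0 -0.04 -0.18 0;0 0 0 0 -0.04 -0.22 0;0 0 0 0 -0.04 -0.24 0;0 0 0 0 -0.04 -0.24 0"}}

```text
t: 14.1
ee_pos: [0.4868, -0.1871, 0.2865]
ee_rot: [0.001, 0.707, 0.707, 0.0]
ft_force: [0.4, 1.1, -0.4]
finger_gap: 0.0126
gripper_force: 58.7
```

```bash
python3 - <<'E'
from h import *
rel((.5235,.3012,.285),0)
E
```

```text
0.002 0.001 0.000 | 48.83 3.67 0.12
```

To row units: 48.8 cm / 50 = 0.976, 47.8 cm / 50 = 0.956.

Call:
{"method": "carry_out", "body": {"commands": "0 0 0 0.03 0.002 0 0;0 0 0 0.1 0.006 0 0;0 0 0 0.19 0.014 0 0;0 0 0 0.28 0.02 0 0;0 0 0 0.37 0.028 0 0;0 0 0 0.46 0.034 0 0;0 0 0 0.55 0.04 0 0;0 0 0 0.64 0.048 0 0;0 0 0 0.73 0.056 0 0;0 0 0 0.82 0.062 0 0;0 0 0 0.9 0.068 0 0;0 0 0 0.956 0.072 0 0;0 0 0 0.976 0.074 0 0;0 0 0 0.976 0.074 0 0;0 0 0 0.976 0.074 0 0;0 0 0 0.976 0.074 0 0"}}

```text
t: 15.7
ee_pos: [0.5229, 0.2999, 0.285]
ee_rot: [-0.0, 0.707, 0.707, -0.0]
ft_force: [-0.2, -0.0, -1.1]
finger_gap: 0.0126
gripper_force: 58.7
```

```bash
python3 - <<'E'
from h import *
s=read_state(); print(s["ee_pos"],s["ft_force"])
n="scene"; p,d=viewer.grab_frame(n); P=grid(n,d)
x,y=s["ee_pos"][:2]
for a in np.arange(.11,.28,.02):
    m=(np.hypot(P[...,0]-x,P[...,1]-y)<.03)&(P[...,2]>=a)&(P[...,2]<a+.02); q=P[m]
    if len(q): print(round(a+.01,3),len(q),q.mean(0).round(4),q[:,2].min())
E
```

```text
[0.52289122 0.29988393 0.28503609] [-0.18033147 -0.02780826 -1.07396113]
0.14 24 [0.5203 0.2957 0.144 ] 0.13482101665288249
0.16 39 [0.5202 0.2959 0.161 ] 0.15061717583925738
0.18 39 [0.5202 0.2959 0.1802] 0.1702404986629683
0.2 45 [0.5199 0.2962 0.2003] 0.1902861556726777
0.22 45 [0.5207 0.2963 0.2205] 0.2110036384717653
0.24 46 [0.5202 0.2964 0.2403] 0.23079481011180236
0.26 48 [0.5208 0.2974 0.2597] 0.2500427316804097
0.28 53 [0.5239 0.2961 0.2802] 0.2701108905890198
```

To row units: 13.1 cm / 50 = 0.262, 12.9 cm / 50 = 0.258.

Call:
{"method": "carry_out", "body": {"commands": "0 0 0 0.006 0.002 0.01 0;0 0 0 0.006 0.002 0.04 0;0 0 0 0.006 0.002 0.08 0;0 0 0 0.006 0.002 0.12 0;0 0 0 0.006 0.002 0.14 0;0 0 0 0.006 0.002 0.16 0;0 0 0 0.006 0.002 0.18 0;0 0 0 0.006 0.002 0.21 0;0 0 0 0.006 0.002 0.24 0;0 0 0 0.006 0.002 0.258 0;0 0 0 0.006 0.002 0.262 0;0 0 0 0.006 0.002 0.262 0"}}

```text
t: 16.95
ee_pos: [0.5242, 0.3041, 0.1544]
ee_rot: [0.0, 0.707, 0.707, -0.0]
ft_force: [1.0, 0.1, -1.0]
finger_gap: 0.0123
gripper_force: 58.7
```

```bash
python3 - <<'E'
from h import *
s=read_state(); print(s["ee_pos"],s["ft_force"])
n="scene"; p,d=viewer.grab_frame(n); P=grid(n,d); cv2.imwrite("pics/s4.png",cv2.resize(p[120:260,120:280,::-1],None,fx=4,fy=4,interpolation=cv2.INTER_CUBIC))
x,y=s["ee_pos"][:2]
for a in np.arange(.065,.15,.02):
    m=(np.hypot(P[...,0]-x,P[...,1]-y)<.016)&(P[...,2]>=a)&(P[...,2]<a+.02); q=P[m]
    if len(q): print(round(a+.01,3),len(q),q.mean(0).round(4))
E
```

```text
[0.52421944 0.30409926 0.1543769 ] [ 0.95290232  0.11412367 -1.01180122]
0.075 47 [0.5266 0.3017 0.0735]
0.095 32 [0.5213 0.3009 0.0953]
0.115 35 [0.5216 0.3011 0.1143]
0.135 37 [0.522  0.301  0.1343]
0.155 41 [0.524  0.2977 0.1568]
```

View pics/s4.png

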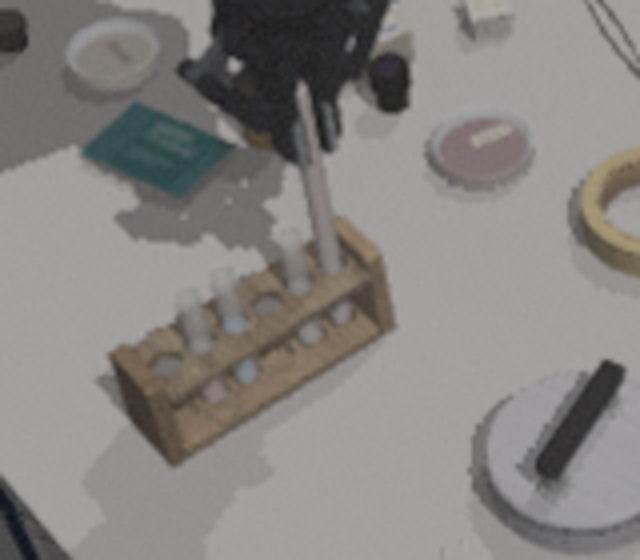

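The rod is in the end hole: the shaft passes the board near (330,270) and its foot shows below at (343,312). Releasing and rising.

To row units: -11 cm / 50 = -0.22, -8 cm / 50 = -0.16.

Call:
{"method": "carry_out", "body": {"commands": "0 0 0 0 0 0 0.5;0 0 0 0 0 0 0.8;0 0 0 0 0 0 1;0 0 0 0 0 0 1;0 0 0 0 0 0 1;0 0 0 0 0 0 1;0 0 0 0 0 -0.02 1;0 0 0 0 0 -0.08 1;0 0 0 0 0 -0.16 1;0 0 0 0 0 -0.22 1;0 0 0 0 0 -0.22 1"}}

```text
t: 18.1
ee_pos: [0.5261, 0.3051, 0.2695]
ee_rot: [0.001, 0.707, 0.707, 0.003]
ft_force: [0.0, -0.5, 0.2]
finger_gap: 0.0852
gripper_force: 0.0
```

```bash
python3 - <<'E'
from h import *
s=read_state(); print(s["ee_pos"],s["finger_gap"])
n="scene"; p,d=viewer.grab_frame(n); P=grid(n,d)
for a in np.arange(.065,.21,.02):
    m=(np.hypot(P[...,0]-.524,P[...,1]-.303)<.03)&(P[...,2]>=a)&(P[...,2]<a+.02); q=P[m]
    if len(q): print(round(a+.01,3),len(q),q.mean(0).round(4),q[:,2].max().round(3))
# cap handle again
for n in("scene","top"):
    p,d=viewer.grab_frame(n); P=grid(n,d)
    m=(np.hypot(P[...,0]-.56,P[...,1]-.108)<.06)&(P[...,2]>.055)&(P[...,2]<.072)
    print(n,cv2.minAreaRect((P[m][:,:2]*1e3).astype(np.float32)), P[m][:,2].mean())
rel((.560,.1085,.15),-68.5)
E
```

```text
[0.52612081 0.30509074 0.26950982] 0.08515344486921717
0.075 121 [0.5292 0.2989 0.0726] 0.085
0.095 78 [0.512  0.3034 0.0957] 0.105
0.115 36 [0.5235 0.3033 0.1147] 0.125
0.135 40 [0.5266 0.3043 0.1351] 0.145
0.155 40 [0.5274 0.3054 0.155 ] 0.165
0.175 42 [0.5281 0.3056 0.1755] 0.184
0.195 47 [0.5291 0.3071 0.1957] 0.204
scene ((559.7570190429688, 107.05142211914062), (85.6112289428711, 16.546123504638672), 21.4321346282959) 0.06117298164074468
top ((560.44970703125, 108.7418212890625), (87.53174591064453, 15.773987770080566), 21.484901428222656) 0.06253429391491044
-0.000 0.000 1.196 | -19.54 3.62 11.43
```

To row units: -19.5 cm / 50 = -0.39, -15 cm / 50 = -0.3, 0.15 rad / 6.2832 = 0.0239.

Call:
{"method": "carry_out", "body": {"commands": "0 0 0.0239 -0.1 0.02 0 1;0 0 0.0477 -0.2 0.04 0 1;0 0 0.0716 -0.3 0.06 0.04 1;0 0 0.0955 -0.39 0.072 0.12 1;0 0 0.1194 -0.39 0.072 0.2 1;0 0 0.1432 -0.39 0.072 0.23 1;0 0 0.1671 -0.39 0.072 0.23 1;0 0 0.1903 -0.39 0.072 0.23 1;0 0 0.1903 -0.39 0.072 0.23 1;0 0 0.1903 -0.39 0.072 0.23 1"}}

```text
t: 19.25
ee_pos: [0.5596, 0.109, 0.1486]
ee_rot: [-0.0, 0.982, 0.189, -0.001]
ft_force: [0.7, 0.0, -0.1]
finger_gap: 0.0856
gripper_force: 0.0
```

```bash
python3 - <<'E'
from h import *
print(read_state()["ee_pos"]);rel((.560,.1082,.039),-68.5)
E
```

```text
[0.55958591 0.10899438 0.14863794]
-0.000 0.001 0.004 | 0.02 0.09 10.96
```

To row units: 10.9 cm / 50 = 0.218, 10 cm / 50 = 0.2.

Call:
{"method": "carry_out", "body": {"commands": "0 0 0 0 0.002 0.04 1;0 0 0 0 0.002 0.1 1;0 0 0 0 0.002 0.16 1;0 0 0 0 0.002 0.2 1;0 0 0 0 0.002 0.218 1;0 0 0 0 0.002 0.218 1;0 0 0 0 0.002 0.218 0;0 0 0 0 0.002 0.218 0;0 0 0 0 0.002 0.218 0;0 0 0 0 0.002 0.218 0;0 0 0 0 0.002 0.218 0;0 0 0 0 0.002 0.218 0;0 0 0 0 0.002 0.218 0;0 0 0 0 0.002 0.218 0"}}

```text
t: 20.65
ee_pos: [0.5607, 0.1082, 0.041]
ee_rot: [0.0, 0.982, 0.186, 0.0]
ft_force: [-1.5, -1.3, 9.9]
finger_gap: 0.0154
gripper_force: 58.9
```

To row units: -13.8 cm / 50 = -0.276, -13.6 cm / 50 = -0.272.

Call:
{"method": "carry_out", "body": {"commands": "0 0 0 0 0 -0.004 0;0 0 0 0 0 -0.01 0;0 0 0 0 0 -0.02 0;0 0 0 0 0 -0.034 0;0 0 0 0 0 -0.052 0;0 0 0 0 0 -0.072 0;0 0 0 0 0 -0.096 0;0 0 0 0 0 -0.12 0;0 0 0 0 0 -0.144 0;0 0 0 0 0 -0.168 0;0 0 0 0 0 -0.192 0;0 0 0 0 0 -0.216 0;0 0 0 0 0 -0.236 0;0 0 0 0 0 -0.252 0;0 0 0 0 0 -0.264 0;0 0 0 0 0 -0.272 0;0 0 0 0 0 -0.276 0;0 0 0 0 0 -0.276 0"}}

```text
t: 22.45
ee_pos: [0.5605, 0.1081, 0.1783]
ee_rot: [0.0, 0.982, 0.186, -0.0]
ft_force: [0.4, -0.2, -3.9]
finger_gap: 0.0151
gripper_force: 58.8
```

```bash
cat > capm.py <<'E'
from meas import *
def cap():
    s=read_state(); z=s["ee_pos"]; print(z.round(4),s["ft_force"].round(2),s["finger_gap"].round(4))
    for n in("scene","top"):
        p,d=viewer.grab_frame(n); P=grid(n,d); dz=z[2]-.040  # cap lift
        m=(np.hypot(P[...,0]-z[0],P[...,1]-z[1])<.075)&(abs(P[...,2]-dz-.031)<.009)
        Q=P[m]; A=np.c_[Q[:,:2]-z[:2],np.ones(len(Q))]
        w=np.ones(len(Q),bool)
        for _ in range(4):
            c=np.linalg.lstsq(A[w],Q[w,2],rcond=None)[0]; w=abs(A@c-Q[:,2])<.002
        ra=Q[w]; h=cv2.convexHull((ra[:,:2]*1e3).astype(np.float32))[:,0]/1e3
        cc,r=circ(h); print(n,len(ra),"top plane slope",c[:2].round(3),"z at tcp %.4f"%c[2],"circ",cc.round(4),"r %.4f"%r)
    return s
if __name__=="__main__": cap()
E
python3 capm.py; python3 -c "
from h import *
rel((.486,-.1855,.18),-68.5)"
```

```text
0.000 0.000 -0.000 | -17.68 24.60 -0.17Traceback (most recent call last):
  File "capm.py", line 14, in <module>
    if __name__=="__main__": cap()
                             ~~~^^
  File "capm.py", line 3, in cap
    s=read_state(); z=s["ee_pos"]; print(z.round(4),s["ft_force"].round(2),s["finger_gap"].round(4))
                                                                           ^^^^^^^^^^^^^^^^^^^^^
AttributeError: 'float' object has no attribute 'round'
```

```bash
sed -i 's/s\["finger_gap"\].round(4)/s["finger_gap"]/' capm.py; python3 capm.py
```

```text
[0.5605 0.1081 0.1783] [ 0.39 -0.2  -3.88] 0.015087335444169361
scene 1024 top plane slope [-0.     0.003] z at tcp 0.1674 circ [0.5594 0.1067] r 0.0572
top 438 top plane slope [ 0.007 -0.004] z at tcp 0.1686 circ [0.5574 0.1076] r 0.0554
```

To row units: 24.6 cm / 50 = 0.492, -17.7 cm / 50 = -0.354.

Call:
{"method": "carry_out", "body": {"commands": "0 0 0 -0.004 0.005 0 0;0 0 0 -0.014 0.02 0 0;0 0 0 -0.032 0.044 0 0;0 0 0 -0.056 0.078 0 0;0 0 0 -0.084 0.118 0 0;0 0 0 -0.114 0.158 0 0;0 0 0 -0.142 0.196 0 0;0 0 0 -0.17 0.236 0 0;0 0 0 -0.198 0.276 0 0;0 0 0 -0.226 0.314 0 0;0 0 0 -0.254 0.354 0 0;0 0 0 -0.282 0.392 0 0;0 0 0 -0.306 0.426 0 0;0 0 0 -0.328 0.456 0 0;0 0 0 -0.342 0.476 0 0;0 0 0 -0.35 0.486 0 0;0 0 0 -0.354 0.492 0 0;0 0 0 -0.354 0.492 0 0;0 0 0 -0.354 0.492 0 0;0 0 0 -0.354 0.492 0 0"}}

```text
t: 24.55
ee_pos: [0.4859, -0.185, 0.1783]
ee_rot: [-0.0, 0.982, 0.187, -0.0]
ft_force: [0.2, -0.3, -4.0]
finger_gap: 0.0147
gripper_force: 58.8
```

```bash
python3 capm.py; python3 - <<'E'
from h import *
p,d=viewer.grab_frame("scene"); cv2.imwrite("pics/s5.png",cv2.resize(p[180:400,200:460,::-1],None,fx=2.5,fy=2.5,interpolation=cv2.INTER_CUBIC))
rel((.486,-.1855,.15),-68.5)
E
```

```text
[ 0.4859 -0.185   0.1783] [ 0.22 -0.35 -3.95] 0.014723352357865266
scene 1627 top plane slope [ 0.002 -0.001] z at tcp 0.1677 circ [ 0.4836 -0.1863] r 0.0565
top 565 top plane slope [ 0.002 -0.009] z at tcp 0.1688 circ [ 0.487 -0.182] r 0.0555
-0.000 0.000 0.000 | -0.00 0.03 2.83
```

View pics/s5.png

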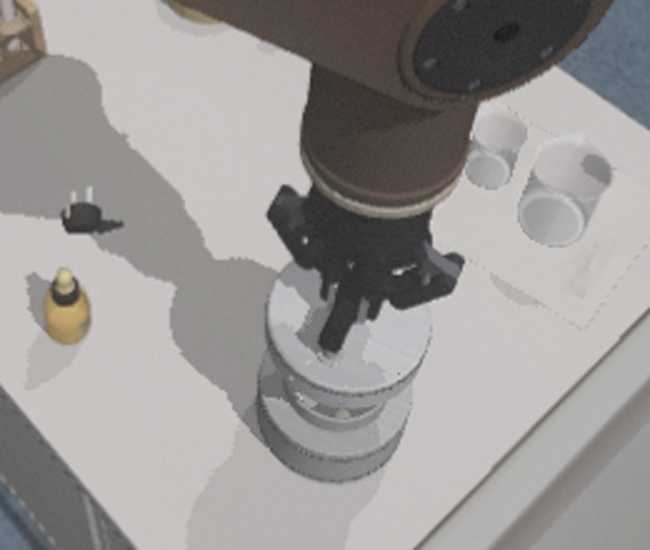

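Picture shows the cap level in the gripper over the jar, with its edge centred near (348,330) and the jar mouth below it. Lowering slowly.

To row units: 6.6 cm / 50 = 0.132, 6.5 cm / 50 = 0.13.

Call:
{"method": "carry_out", "body": {"commands": "0 0 0 0 0 0.006 0;0 0 0 0 0 0.016 0;0 0 0 0 0 0.028 0;0 0 0 0 0 0.04 0;0 0 0 0 0 0.052 0;0 0 0 0 0 0.064 0;0 0 0 0 0 0.076 0;0 0 0 0 0 0.088 0;0 0 0 0 0 0.098 0;0 0 0 0 0 0.108 0;0 0 0 0 0 0.116 0;0 0 0 0 0 0.122 0;0 0 0 0 0 0.126 0;0 0 0 0 0 0.13 0;0 0 0 0 0 0.132 0;0 0 0 0 0 0.132 0"}}

```text
t: 26.3
ee_pos: [0.4858, -0.1856, 0.1123]
ee_rot: [-0.0, 0.982, 0.186, -0.0]
ft_force: [0.7, -0.0, -4.9]
finger_gap: 0.0148
gripper_force: 58.8
```

```bash
python3 - <<'E'
from h import *
from scipy.optimize import least_squares
s=read_state(); z=s["ee_pos"]; print(z,s["ft_force"],s["torque"])
o=z[2]-.0413
for n in("scene",):
    p,d=viewer.grab_frame(n); P=grid(n,d)
    for nm,lo,hi,r,rr in(("skirt",o+.004,o+.027,.0585,.085),("jar",.015,.05,.060,.085)):
        Q=P[(np.hypot(P[...,0]-.486,P[...,1]+.1855)<rr)&(P[...,2]>lo)&(P[...,2]<hi)]
        f=least_squares(lambda c:np.hypot(Q[:,0]-c[0],Q[:,1]-c[1])-r,[.486,-.1855],loss="soft_l1",f_scale=.001)
        print(nm,len(Q),f.x.round(4),np.median(abs(f.fun)))
E
```

```text
[ 0.48582083 -0.18557345  0.1122652 ] [ 0.68932069 -0.02304555 -4.92737233] [0.04845713 0.0004214  0.00684428]
skirt 303 [ 0.4865 -0.1846] 0.00038928334718196095
jar 382 [ 0.4864 -0.1847] 0.0003469915078754618
```

Skirt and jar axes agree to 0.1 mm. Lowering onto the shoulder.

To row units: 1.05 cm / 50 = 0.021, 1 cm / 50 = 0.02.

Call:
{"method": "carry_out", "body": {"commands": "0 0 0 0 0 0.003 0;0 0 0 0 0 0.006 0;0 0 0 0 0 0.009 0;0 0 0 0 0 0.012 0;0 0 0 0 0 0.014 0;0 0 0 0 0 0.016 0;0 0 0 0 0 0.018 0;0 0 0 0 0 0.02 0;0 0 0 0 0 0.021 0;0 0 0 0 0 0.021 0;0 0 0 0 0 0.021 0"}}

```text
t: 27.45
ee_pos: [0.4858, -0.1856, 0.1018]
ee_rot: [0.0, 0.982, 0.186, 0.0]
ft_force: [0.2, -0.6, -2.9]
finger_gap: 0.0151
gripper_force: 58.9
```

To row units: 0.15 cm / 50 = 0.003, 0.1 cm / 50 = 0.002.

Call:
{"method": "carry_out", "body": {"commands": "0 0 0 0 0 0.001 0;0 0 0 0 0 0.002 0;0 0 0 0 0 0.003 0;0 0 0 0 0 0.003 0;0 0 0 0 0 0.003 0"}}

```text
t: 27.95
ee_pos: [0.4859, -0.1856, 0.1009]
ee_rot: [0.0, 0.982, 0.186, 0.0]
ft_force: [-4.0, 1.4, 12.1]
finger_gap: 0.0148
gripper_force: 61.1
```

```bash
python3 - <<'E'
from h import *
s=read_state(); z=s["ee_pos"]; print(z,s["ft_force"],s["torque"],s["joint_positions"][5])
for n in("scene","top"):
    p,d=viewer.grab_frame(n); P=grid(n,d)
    Q=P[(np.hypot(P[...,0]-.486,P[...,1]+.1855)<.056)&(P[...,2]>.083)&(P[...,2]<.1)]; print(n,len(Q),np.median(Q[:,2]))
E
```

```text
[ 0.48586097 -0.18563318  0.10092526] [-4.01252112  1.35390383 12.12448262] [0.25570307 0.5744507  0.02417226] 0.772797806562279
scene 1491 0.09052191058156911
top 564 0.09133920816874008
```

Firm contact at 12 N and the cap top at 91 mm: the cap stands on the shoulder. I'll back off 1 mm and give it the quarter turn.

To row units: -0.12 cm / 50 = -0.0024, -0.1 cm / 50 = -0.002, -1.5 rad / 6.2832 = -0.2387.

Call:
{"method": "carry_out", "body": {"commands": "0 0 0 0 0 -0.002 0;0 0 -0.0127 0 0 -0.0024 0;0 0 -0.0318 0 0 -0.0024 0;0 0 -0.0509 0 0 -0.0024 0;0 0 -0.07 0 0 -0.0024 0;0 0 -0.0891 0 0 -0.0024 0;0 0 -0.1082 0 0 -0.0024 0;0 0 -0.1273 0 0 -0.0024 0;0 0 -0.1464 0 0 -0.0024 0;0 0 -0.1655 0 0 -0.0024 0;0 0 -0.1846 0 0 -0.0024 0;0 0 -0.2037 0 0 -0.0024 0;0 0 -0.2228 0 0 -0.0024 0;0 0 -0.2387 0 0 -0.0024 0;0 0 -0.2499 0 0 -0.0024 0;0 0 -0.2499 0 0 -0.0024 0;0 0 -0.2499 0 0 -0.0024 0;0 0 -0.2499 0 0 -0.0024 0"}}

```text
t: 29.85
ee_pos: [0.4858, -0.1856, 0.1015]
ee_rot: [-0.0, 0.564, 0.826, -0.0]
ft_force: [-0.3, -0.3, -2.4]
finger_gap: 0.0147
gripper_force: 59.0
```

```bash
python3 - <<'E'
from h import *
s=read_state(); print(s["ee_pos"],s["ee_rot"],s["ft_force"],s["torque"],s["joint_positions"][5])
E
python3 capm.py
```

```text
[ 0.48580789 -0.18559109  0.10147572] [-2.56000121e-05  5.64082358e-01  8.25718531e-01 -1.07627868e-05] [-0.30955997 -0.25700474 -2.44476762] [-0.0223644  -0.00154994 -0.01708618] -0.7953408895491885
[ 0.4858 -0.1856  0.1015] [-0.31 -0.26 -2.44] 0.014704657733383562
scene 1411 top plane slope [-0.003 -0.004] z at tcp 0.0909 circ [ 0.4847 -0.1851] r 0.0576
top 457 top plane slope [-0.005  0.006] z at tcp 0.0914 circ [ 0.485  -0.1738] r 0.0489
```

To row units: -0.5 cm / 50 = -0.01, -0.4 cm / 50 = -0.008.

Call:
{"method": "carry_out", "body": {"commands": "0 0 0 0 0 -0.002 0;0 0 0 0 0 -0.004 0;0 0 0 0 0 -0.006 0;0 0 0 0 0 -0.008 0;0 0 0 0 0 -0.01 0;0 0 0 0 0 -0.01 0"}}

```text
t: 30.55
ee_pos: [0.4859, -0.1856, 0.1067]
ee_rot: [0.0, 0.563, 0.826, 0.0]
ft_force: [-0.1, 0.5, -2.6]
finger_gap: 0.0145
gripper_force: 59.0
```

To row units: -14 cm / 50 = -0.28, -13.7 cm / 50 = -0.274.

Call:
{"method": "carry_out", "body": {"commands": "0 0 0 0 0 -0.004 0;0 0 0 0 0 -0.008 0;0 0 0 0 0 -0.012 0;0 0 0 0 0 -0.018 0;0 0 0 0 0 -0.026 0;0 0 0 0 0 -0.036 0;0 0 0 0 0 -0.05 0;0 0 0 0 0 -0.07 0;0 0 0 0 0 -0.094 0;0 0 0 0 0 -0.12 0;0 0 0 0 0 -0.15 0;0 0 0 0 0 -0.18 0;0 0 0 0 0 -0.21 0;0 0 0 0 0 -0.24 0;0 0 0 0 0 -0.26 0;0 0 0 0 0 -0.274 0;0 0 0 0 0 -0.28 0;0 0 0 0 0 -0.28 0;0 0 0 0 0 -0.28 0;0 0 0 0 0 -0.28 0"}}

```text
t: 32.55
ee_pos: [0.4855, -0.1855, 0.2459]
ee_rot: [-0.001, 0.563, 0.826, -0.0]
ft_force: [0.9, 0.0, -2.8]
finger_gap: 0.0144
gripper_force: 59.0
```

```bash
python3 capm.py; python3 - <<'E'
from h import *
s=read_state(); print(s["t"],abs(s["joint_velocities"]).max())
p,d=viewer.grab_frame("scene"); P=grid("scene",d); cv2.imwrite("pics/s6.png",cv2.resize(p[90:400,130:450,::-1],None,fx=1.9,fy=1.9,interpolation=cv2.INTER_CUBIC))
Q=P[(np.hypot(P[...,0]-.486,P[...,1]+.1855)<.055)&(P[...,2]>.07)&(P[...,2]<.1)]; print(len(Q),np.percentile(Q[:,2],[5,50,95]))
m=Q[Q[:,2]>.08]; A=np.c_[m[:,:2]-[.486,-.1855],np.ones(len(m))]; print(np.linalg.lstsq(A,m[:,2],rcond=None)[0], cv2.minEnclosingCircle((m[:,:2]*1e3).astype(np.float32)))
for a in np.arange(.105,.21,.025):
    q=P[(np.hypot(P[...,0]-.526,P[...,1]-.306)<.02)&(P[...,2]>=a)&(P[...,2]<a+.025)]; print(len(q),q.mean(0).round(4))
E
```

```text
[ 0.4855 -0.1855  0.2459] [ 0.92  0.03 -2.76] 0.014357729065588111
scene 1995 top plane slope [ 0.    -0.002] z at tcp 0.2353 circ [ 0.4846 -0.1853] r 0.0577
top 818 top plane slope [-0.003 -0.001] z at tcp 0.2362 circ [ 0.4861 -0.1775] r 0.0523
32.65 0.002548671565407716
1041 [0.08045224 0.08342652 0.08610059]
[-0.00523071 -0.00290933  0.08342134] ((479.6733093261719, -189.59506225585938), 46.19221878051758)
47 [0.5261 0.3042 0.1184]
46 [0.5268 0.3045 0.1434]
52 [0.5275 0.3056 0.1676]
59 [0.5292 0.3069 0.1932]
0 [nan nan nan]<stdin>:7: RuntimeWarning: Mean of empty slice.
  ret = um.true_divide(
```

View pics/s6.png

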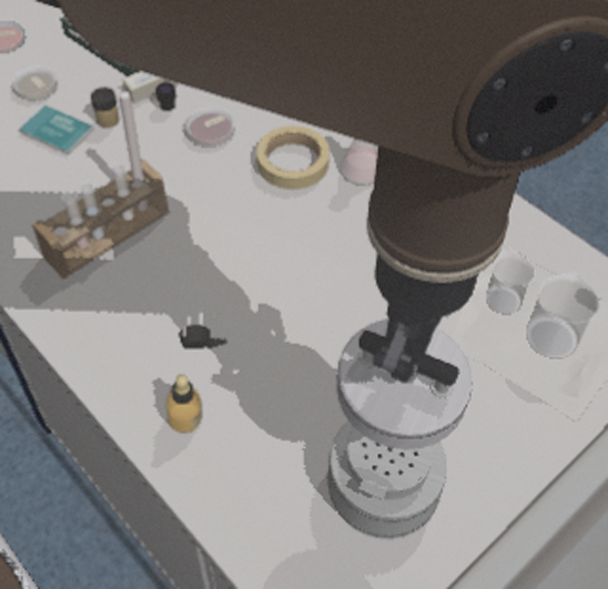

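The vented lid lies seated in the jar near (390,460), with its surface level at 83–84 mm. The cap is held level above it at (405,385), with its skirt about 205 mm up. The rod stands in the rack at (130,140), and the dropper bottle is upright at (184,405). Handing in.

```bash
python3 -c "
from rig import ticket
print(ticket.finish_job())"
```

```text
the job is handed in; nothing more can be done
None
```

The job is handed in, with no verdict returned: I stirred the balls 3.5 rounds, put the rod back in the rack, left the lid seated and level in the jar, and am holding the cap level about 12 cm above it; I saw no ball or bottle disturbed, but didn't check every ball under the lid or re-measure the bottles.

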